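# Lock out the regulator and lift off the tested manifold

### The job

The brass manifold has passed its pressure test. Turn the regulator's black knob so that its white pointer stands on the green zero mark and then slide the red lock fork fully home around the knob; only after that take the manifold by the brass block at its middle and lift it straight up, level all the way, until it is at least 8 cm higher than it was resting. Finish still holding it there in the gripper, over its stand, level and motionless for the inspector to look at its underside; leave the wrench, tape roll and coupling where they are.

Things in the scene. Friction and masses are not known exactly. Their poses are not given: they have to be found in the camera images.
- regulator: Fixed grey block 120 (x) x 220 (y) x 30 mm high, origin at the centre of its underside on the bench, z up. Knob axis at local (0, 75) mm, red lock on the -y half, sliding along y. A brass stub sticks out 33 mm at the +y end; a round gauge (52 mm across, 34 mm high, centre at local y -140 mm) at the -y end.
- zero_mark (a point): Centre of the green zero mark (7 x 14 mm) on the regulator's top, 33 mm from the knob axis on the regulator's +y side; four black scale ticks follow it clockwise. Axes as the regulator's.
- knob (a joint): Knob angle, rad: 0 with the white pointer on the green mark, positive clockwise seen from above. Stops at -0.6 and 1.7, so zero is not at a stop. Starts between 0.7 and 1.3 (turn it anticlockwise by that much); stays where left (friction 0.05 N m). Within 0.12 rad counts as on the mark: the fork has room for no more.
- knob_grip (a point): Centre of the knob's black grip bar, on the turning axis, 50 mm above the bench. Bar 12 mm wide (x), 44 mm long (y), from 34 to 62 mm above the bench, on a disc 44 mm across with its top at 36 mm. The frame turns with the knob: y runs along the bar to the pointer end (white line on top), z up.
- lock (a joint): Travel of the lock in m: 0 open (start), 0.08 fully home at its stop; home counts from 0.074. It moves towards the knob, along the regulator's +y, with about 1.5 N of friction, and stays where left.
- lock_grip (a point): Grip point in the lock's upright red tab, 64.5 mm above the bench. Tab 14 (x) x 24 (y) mm, from 40.5 to 76.5 mm above the bench, on a carriage 56 x 36 mm (top at 40.5 mm). y: the way it slides home. Two prongs 18 mm apart, top at 42.5 mm, reach 86 mm ahead (+y) of the tab's centre: open, 61 mm short of the knob axis; home, either side of the bar, tab centre 67 mm from the axis.
- stand: Fixed test stand: blue base plate 110 (x) x 240 (y) x 12 mm, origin at the centre of its underside on the bench. Two steel saddle posts at local y -75 and +75 mm (46 mm in x, 20 mm in y), seat 62 mm above the bench, with cheeks 12 mm higher, 30 mm apart in x.
- manifold: Loose brass manifold, 0.4 to 0.65 kg, along its own y in the saddles; origin at the centre of its underside, 62 mm above the bench at rest, z up. Bar 24 x 200 x 26 mm high, 16 mm round stubs on the ends. Grip block at the middle, over the centre of mass: 26 (x) x 36 (y), 26 to 56 mm above the origin; grip across x. Ports 26 mm wide (blue y -60, red y +60) rise to 52 mm.
- wrench: Bystander: steel wrench lying flat on the bench.
- tape: Bystander: white tape roll 54 mm across, 14 mm high, origin at the centre of its underside.
- coupling: Bystander: white pipe coupling standing upright, 44 mm across, 45 mm high, origin at the centre of its underside. (A heavy white tray of fittings, 60 mm high, also stands at the far left of the bench, out of the way.)
There are look-alikes about, which are no part of the job. There is more than one size of the manifold; the one meant has the size given above.

How it is judged:
By the outcome, as a careful person would: the job done as asked, in the order asked, and still so for the second after the job is handed in, while the arm keeps its last pose, push and grip.
It also fails if it takes over 59 s, if anything falls off the work surface, if the arm or the gripper's body presses on something with over 40 N, if the wrist force passes 120 N, or if a joint passes its speed limit or range.

### The arm

A 6-joint arm with a two-finger parallel gripper is mounted at the origin on the work surface. World frame = base frame: x ahead of the robot, y to its left, z up, the work surface at z = 0. Lengths are in mm, angles in rad, forces in N, time in s.
With the tool pointing down it reaches from about 275 to 750 mm from the base axis. Payload 10.2 kg.
Tool frame: the origin (TCP) lies at the very end of the fingers, on their centre line; the grasp point (between the pads) lies 19 mm behind it; z points along the fingers, y is the line along which they close (so a half turn about z gives the same grasp; the last joint's range is limited). The gripper opens to 85 mm and grips with 20 to 120 N. Pads are 22 mm wide; open, the fingers measure 114 mm over their backs; the gripper's body (76 mm by 85 mm) begins 54 mm behind the grasp point. The pads swing forward as they close: fully open they stand 13 mm farther back than shut.
Start: joints at [1.068, 0.313, 1.498, -0, 1.331, -0.223], TCP at [144.999, 504.586, 231.294] pointing down, gripper open.
Joint ranges: [-2.94, 2.94], [-0.97, 2.17], [0.19, 2.56], [-1.23, 4.37], [0.02, 3.11], [-2.88, 2.88]. Speed limits (rad/s): [2.39, 2.39, 3.01, 3.14, 3.14, 3.14].

### API

Orientations are given as a unit quaternion [w, x, y, z].
In Python, from rig import * gives the robot as it stands. The module is installed in compiled form; this text tells all that it offers.
- The arm moves only by the shell command python3 -m crank 'ROWS' [FORCE]. ROWS is JSON, a list that holds one entry, the list of rows, each a list of 7 numbers: the shift along the tool's x, y, z in units of 25 mm (1.0 is 25 mm), then the turn, a rotation vector about the tool's x, y, z in units of 8 degrees (1.0 is 8 degrees), then the finger opening in mm, from 0 to 85.4. A call has exactly 8 rows; each row shifts and turns the commanded pose from where the row before left it, along the tool's axes as they then stand; what a row does not reach is not made up. A row lasts 1/10 s, in which the tool goes at most 50 mm and 8.59 degrees, less where a joint would pass 70% of its speed; a pose out of reach is approached as far as the arm can. A call is refused whole if a number of a shift passes 1 or a number of a turn 1, either way. A call with a gripper value outside its range is refused whole. The fingers move at their own pace and stop on an object; FORCE is the grip in N (left out, the last holds). Time passes only in rows, so rows that do not move let the fingers close, or fill a call up. It gives the time, the measured TCP pose, the force, the opening and the grip force at its end, in the units of the state.
- sense(): the state, without advancing time (a new reading comes with each control period).
- capture(name): name is "scene" or "top"; returns the picture (384x512x3 uint8, blue, green, red); there is no depth.
- camera_model(name): a dict with "fx", "fy", "cx", "cy" (pixels), "k1" (the pictures are not rectified: a ray, as slopes to the right and down, at radius r is drawn at 1 + k1 r^2 times it, then the intrinsics apply), "world_from_camera" (4x4, takes a point from camera to world coordinates). Camera axes: x right, y up, looking along -z (the intrinsics and any distortion apply to the point x, -y, -z); pixel columns grow to the right and rows downward; lengths in mm; the calibration is good to about 2 mm. A picture is of the moment at which its call begins. camera_model takes no time and is no camera call.
- finish_job(): hands the job in; it is judged then, once.
The state is a dict: "time_s": time; "joints": joint angles; "dq": joint speeds; "tau": joint torques, N m; "eef_pos": TCP position; "ee_rot": TCP orientation; "force": force on the tool from outside, world axes, zero at the start; "wrist_torque": the same for the moment, N m; "grip_width": opening from 0.0 (shut) to 1.0 (fully open); "grip_force": force on a finger pad.
Only numpy, scipy, OpenCV 4.12 (cv2) and the standard library are available. Lean on these libraries where they do the work, as an engineer would, in place of code of your own. Each camera call takes 0.05 s, during which the arm holds its last target. There are 200 camera calls.

## Working session

There is one attempt and no reset: what is moved stays moved. The work goes in short steps, Python scripts to look and compute and a shell command to move; the robot and the scene stay as the last step left them, time stands still between calls to the robot, and variables do not carry over. Pictures are saved under pics/ and viewed, at most 10 in all, crops included, and the job is handed in when it is done.

```bash
mkdir -p pics; cat > h.py <<'E'
import numpy as np, cv2
from rig import *
def px2w(name,u,v,z):
    c=camera_model(name);T=np.array(c["world_from_camera"])
    d=np.array([(u-c["cx"])/c["fx"],(v-c["cy"])/c["fy"]]);s=d.copy()
    for _ in range(30): s=d/(1+c["k1"]*(s@s))
    r=T[:3,:3]@np.array([s[0],-s[1],-1]);o=T[:3,3]
    return o+r*(z-o[2])/r[2]
def w2px(name,p):
    c=camera_model(name);T=np.array(c["world_from_camera"])
    q=T[:3,:3].T@(np.array(p,float)-T[:3,3]);s=np.array([q[0],-q[1]])/-q[2]
    s=s*(1+c["k1"]*(s@s));return s*[c["fx"],c["fy"]]+[c["cx"],c["cy"]]
E
python3 - <<'E'
from h import *
np.set_printoptions(precision=3,suppress=True)
for n in("scene","top"):
    im=capture(n);cv2.imwrite(f"pics/{n}0.png",im);
    cv2.imwrite(f"pics/{n}0b.png",cv2.resize(im,(800,600),interpolation=cv2.INTER_CUBIC))
    c=camera_model(n);print({k:c[k] for k in c if k!="world_from_camera"});print(np.array(c["world_from_camera"]))
print(sense())
E
```

```text
{'fx': 351.7049683438514, 'fy': 351.7049683438514, 'cx': 255.78858242906438, 'cy': 190.6713763978665, 'k1': -0.08671799100852286}
[[ -0.835  -0.324   0.446 932.188]
 [  0.551  -0.468   0.691 603.886]
 [ -0.015   0.823   0.569 557.047]
 [  0.      0.      0.      1.   ]]
{'fx': 413.2106849673949, 'fy': 413.2106849673949, 'cx': 260.67576066346504, 'cy': 184.07460279284277, 'k1': -0.14634637716301804}
[[   0.018    0.996   -0.092  455.103]
 [  -1.       0.018   -0.001   -7.033]
 [   0.       0.092    0.996 1180.549]
 [   0.       0.       0.       1.   ]]
{'time_s': 0.1, 'joints': array([ 1.068,  0.313,  1.498, -0.   ,  1.331, -0.223]), 'dq': array([ 0.   , -0.004, -0.002, -0.001, -0.001, -0.001]), 'tau': array([  0.003, -41.29 , -26.014,  -0.   ,   0.003,   0.   ]), 'eef_pos': array([144.889, 504.379, 230.802]), 'ee_rot': array([-0.   ,  0.139,  0.99 , -0.001]), 'force': array([ 0.302, -0.507,  0.737]), 'wrist_torque': array([-0.007,  0.007,  0.018]), 'grip_force': 0.0, 'grip_width': 0.9982886656291249}
```

View pics/top0b.png

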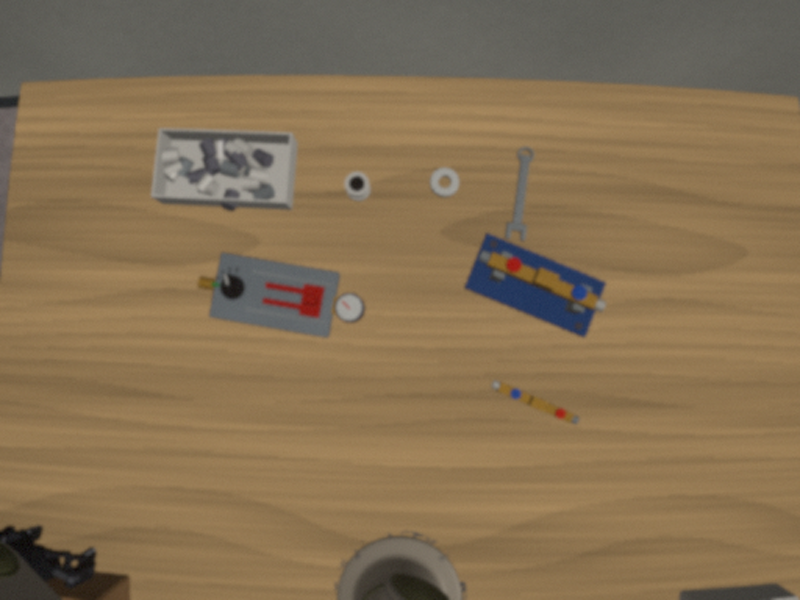

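View pics/scene0b.png

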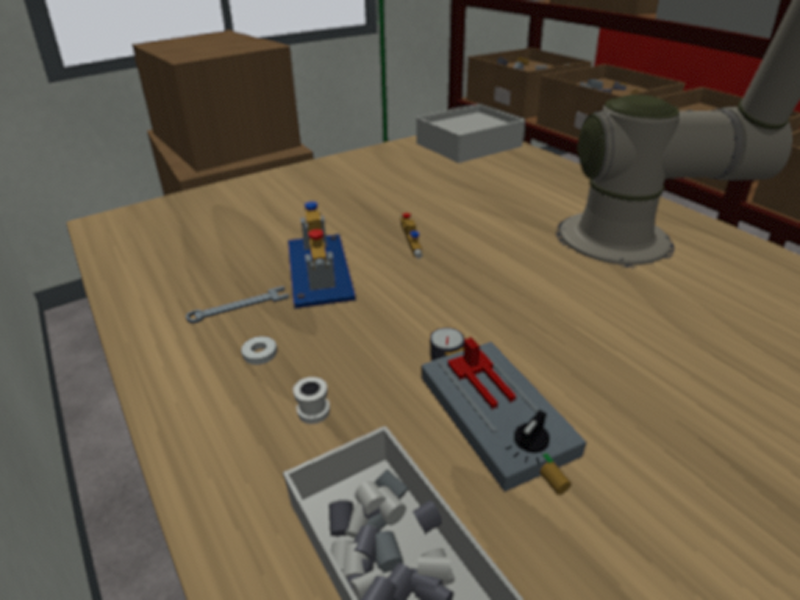

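The top view shows the regulator at (275,295) with its knob at (232,287), red lock at (312,300) and gauge at (349,307). The stand is at (535,285), and the tape, coupling and wrench lie behind it. There are two manifold candidates: one in the stand's saddles at (540,278) and a smaller one lying on the bench at (535,402). I'll measure both lengths and take a crop.

```bash
cat > m.py <<'E'
from h import *
np.set_printoptions(precision=1,suppress=True)
im=cv2.imread("pics/top0.png");hsv=cv2.cvtColor(im,cv2.COLOR_BGR2HSV);H,S,V=cv2.split(hsv)
def blobs(m,zs,lab,amin=6):
    n,l,st,c=cv2.connectedComponentsWithStats(m.astype(np.uint8),connectivity=8)
    for i in range(1,n):
        if st[i,4]<amin or c[i,1]>290 or c[i,1]<80 and lab!='w' : continue
        pts=np.argwhere(l==i)[:,::-1]
        w=np.array([px2w("top",u,v,zs)[:2] for u,v in pts],np.float32)
        r=cv2.minAreaRect(w);print(lab,st[i,4],"px",c[i],"w",w.mean(0),"rect",np.array(r[0]),np.array(r[1]),"%.1f"%r[2])
blobs((H>100)&(H<130)&(S>150)&(V<130),12,"stand",300)
blobs((H>105)&(H<130)&(S>150)&(V>150),114,"blueport")
blobs(((H<6)|(H>174))&(S>150),114,"red(z114)")
blobs(((H<6)|(H>174))&(S>150),42,"red(z42)",40)
blobs((H>12)&(H<30)&(S>150)&(V>110),88,"brass88",30)
blobs((H>12)&(H<30)&(S>150)&(V>110),26,"brass26",30)
blobs((S<70)&(V>75)&(V<150),30,"grey",400)
blobs((H>45)&(H<85)&(S>100),30,"green",2)
blobs((V<45),36,"black",60)
E
python3 m.py; python3 - <<'E'
from h import *
im=cv2.imread("pics/top0.png")
a=cv2.resize(im[150:225,120:245],(800,480),interpolation=cv2.INTER_CUBIC)
cv2.imwrite("pics/cropR.png",a)
a=cv2.resize(im[145:280,290:395],(466,600),interpolation=cv2.INTER_CUBIC)
cv2.imwrite("pics/cropM.png",a)
E
```

```text
stand 668 px [336.9 190.9] w [ 547.  -223.4] rect [ 547.5 -227. ] [221.1  41.9] 68.7
red(z114) 57 px [328.5 168.9] w [ 596.3 -182.3] rect [ 596.  -182.2] [20.3 20.7] 45.6
red(z114) 324 px [193.4 191.1] w [531.9 168.8] rect [534.2 184.9] [92.9 48.3] 81.3
red(z114) 18 px [358.3 264.1] w [ 350.3 -261.5] rect [ 349.9 -261.5] [ 9.2 11. ] 44.9
red(z42) 57 px [328.5 168.9] w [ 605.8 -194.1] rect [ 605.5 -194. ] [21.7 22.1] 45.6
red(z42) 324 px [193.4 191.1] w [537.1 180.7] rect [539.6 197.8] [99.2 51.6] 81.3
brass88 80 px [319.  167.7] w [ 602.5 -160.8] rect [ 602.  -163.4] [35.2 19.6] 69.2
brass88 75 px [336.1 174.8] w [ 584.2 -207.1] rect [ 585.3 -206.1] [31.3 19.4] 64.4
brass88 182 px [353.6 180.8] w [ 568.9 -254.4] rect [ 568.9 -257.1] [65.2 23.7] 62.4
brass88 46 px [130.7 180.7] w [558.4 344.8] rect [557.7 345.4] [16.3 19.7] 1.0
brass88 37 px [377.2 192.4] w [ 538.9 -318.6] rect [ 540.4 -317.6] [17.2 18.7] 69.4
brass88 122 px [344.9 258.3] w [ 362.9 -231.8] rect [ 363.3 -231.2] [61.  15.3] 64.2
brass26 80 px [319.  167.7] w [ 610.8 -169.5] rect [ 610.4 -172.3] [37.2 20.7] 69.2
brass26 
[... 152 characters left out ...]
. ] 62.4
brass26 46 px [130.7 180.7] w [564.2 364.8] rect [563.5 365.4] [17.2 20.8] 1.0
brass26 37 px [377.2 192.4] w [ 543.6 -336.3] rect [ 545.3 -335.2] [18.2 19.7] 69.4
brass26 122 px [344.9 258.3] w [ 357.6 -244.6] rect [ 358.1 -244. ] [64.5 16.2] 64.2Traceback (most recent call last):
  File "m.py", line 17, in <module>
    blobs((S<70)&(V>75)&(V<150),30,"grey",400)
    ~~~~~^^^^^^^^^^^^^^^^^^^^^^^^^^^^^^^^^^^^^
  File "m.py", line 9, in blobs
    w=np.array([px2w("top",u,v,zs)[:2] for u,v in pts],np.float32)
                ~~~~^^^^^^^^^^^^^^
  File "h.py", line 4, in px2w
    c=camera_model(name);T=np.array(c["world_from_camera"])
ValueError: time passes only in moves, steps and waits
```

View pics/cropR.png

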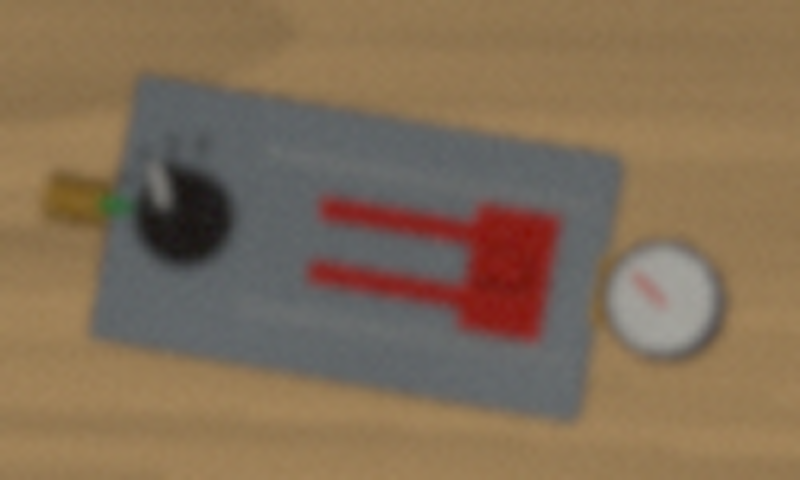

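View pics/cropM.png

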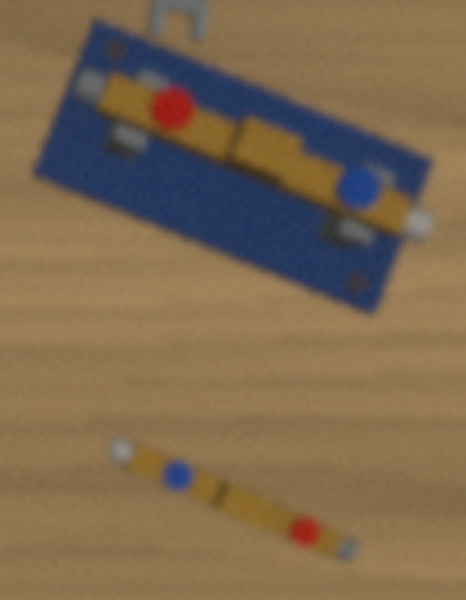

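The crops confirm it. The manifold in the stand, with its ports at crop (172,108) and (358,187), should show ports about 120 mm apart. The bench one is visibly shorter, so it is the look-alike. In the regulator crop the pointer is at (157,185), the green mark at (117,205) and the knob at (184,216).

```bash
sed -i 's/^from rig import \*/from rig import *\n_cm={}\n_c0=camera_model\ndef camera_model(n):\n    if n not in _cm: _cm[n]=_c0(n)\n    return _cm[n]/' h.py
cat > p.py <<'E'
from h import *
np.set_printoptions(precision=1,suppress=True)
R=lambda u,v,z:px2w("top",120+(u+.5)/6.4-.5,150+(v+.5)/6.4-.5,z)[:2]
M=lambda u,v,z:px2w("top",290+(u+.5)/4.438-.5,145+(v+.5)/4.444-.5,z)[:2]
im=cv2.imread("pics/top0.png");hsv=cv2.cvtColor(im,cv2.COLOR_BGR2HSV);H,S,V=cv2.split(hsv)
def rect(m,box,z,lab):
    k=np.zeros_like(H);x0,y0,x1,y1=box;k[y0:y1,x0:x1]=m[y0:y1,x0:x1]
    k=cv2.morphologyEx(k,cv2.MORPH_CLOSE,np.ones((15,15)))
    k=cv2.morphologyEx(k,cv2.MORPH_OPEN,np.ones((9,9)))
    c=max(cv2.findContours(k,0,2)[0],key=cv2.contourArea)
    w=np.array([px2w("top",*q[0],z)[:2] for q in c],np.float32);r=cv2.minAreaRect(w)
    print(lab,np.array(r[0]),np.array(r[1]),r[2]);return r
rect(((S<95)).astype(np.uint8)*255,(125,155,222,222),30,"reg")
rect(((H>95)&(H<130)&(S>100)).astype(np.uint8)*255,(290,140,395,220),12,"stand")
c=[R(*q,30) for q in((140,75),(622,157),(575,420),(92,338))]
ctr=np.mean(c,0);print("reg corners",np.array(c),"ctr",ctr,"sizes",[np.linalg.norm(c[i]-c[i-1]) for i in range(4)])
y=(c[0]+c[3]-c[1]-c[2]);y/=np.linalg.norm(y);x=np.array([y[1],-y[0]]);print("yaw of +y deg",np.degrees(np.arctan2(y[1],y[0])))
print("knob pred",ctr+75*y,"disc36",R(184,216,36),"green",R(117,205,30),"pred",ctr+108*y)
a,b=R(150,165,62),R(165,205,62);print("pointer",a,b)
k=ctr+75*y
for p in(a,b,a-b+k):
    d=p-k;print("knob angle cw",np.arctan2(d@x,d@y),np.linalg.norm(d))
print("gauge pred",ctr-140*y,R(665,300,34))
l=[R(*q,40.5) for q in((478,205),(562,213),(542,340),(458,328))];print("carriage ctr",np.mean(l,0),"in local",[(np.mean(l,0)-ctr)@x,(np.mean(l,0)-ctr)@y],"pred y",75-147)
r,bl=M(172,108,114),M(358,187,114);print("ports",r,bl,np.linalg.norm(r-bl),(r+bl)/2,"yaw",np.degrees(np.arctan2(*(r-bl)[::-1])))
e=[M(90,82,75),M(420,220,75)];print("stubs",e,np.mean(e,0),np.linalg.norm(e[0]-e[1]))
s=[M(*q,12) for q in((95,20),(432,160),(375,312),(35,175))];print("stand",np.mean(s,0),[np.linalg.norm(s[i]-s[i-1]) for i in range(4)])
E
python3 p.py
```

```text
reg [543.4 223.5] [249.3 123.5] 81.4889144897461
stand [ 573. -239.] [231.5 103.3] 68.65640258789062
reg corners [[620.  334.9]
 [586.9 118.1]
 [471.4 135.5]
 [502.6 351.3]] ctr [545.2 235. ] sizes [np.float64(118.55220921284162), np.float64(219.32813668914724), np.float64(116.8019626981305), np.float64(218.08910315122944)]
yaw of +y deg 81.54082270519213
knob pred [556.2 309.1] disc36 [556.9 310.3] green [561.7 342.6] pred [561.1 341.8]
pointer [576.3 319.1] [559.1 311.7]
knob angle cw 0.963841594801387 22.41703578673556
knob angle cw 0.704840260488659 3.8598337553505258
knob angle cw 1.0166964007300168 18.71207324947308
gauge pred [524.6  96.5] [524.2  97.2]
carriage ctr [534.9 164.3] in local [np.float64(0.22830943677501042), np.float64(-71.37538834907595)] pred y -72
ports [ 596.2 -181.8] [ 551.6 -292.8] 119.64209565748672 [ 573.9 -237.3] yaw 68.08718982052692
stubs [array([ 616.3, -137.9]), array([ 535.5, -342. ])] [ 575.9 -239.9] 219.58142883018294
stand [ 572.6 -239.8] [np.float64(108.20342193144744), np.float64(237.54391273054264), np.float64(106.07819366444963), np.float64(236.34477896780174)]
```

Every fit agrees with the given sizes: regulator 118x219 mm, ports 119.6 mm apart, and green mark and gauge within about 1 mm of prediction.
- **Knob:** (556.5, 309.5), angle about 0.99 rad.
- **Regulator:** +y at 81.5°.
- **Manifold:** (574, -239), yaw 68.3°.

For the knob I'll grip with tool y at -65°. After the turn to -8.5°, that also suits the lock and nearly suits the manifold.

```bash
cat > go.py <<'E'
import sys
from h import *
from scipy.spatial.transform import Rotation as Ro
np.set_printoptions(precision=3,suppress=True)
x,y,z,yaw=map(float,sys.argv[1:5]);s=sense()
q=s["ee_rot"];A=Ro.from_quat([q[1],q[2],q[3],q[0]])
a=np.radians(yaw);ty=np.array([np.cos(a),np.sin(a),0]);tz=np.array([0,0,-1.]);B=Ro.from_matrix(np.c_[np.cross(ty,tz),ty,tz])
d=np.array([x,y,z])-s["eef_pos"]
print("t",s["time_s"],"pos",s["eef_pos"],"yaw",np.degrees(np.arctan2(*A.as_matrix()[1::-1,1])),"q",s["joints"])
print("shift units now-frame",A.inv().apply(d)/25,"| in target frame",B.inv().apply(d)/25)
print("turn units",np.degrees((A.inv()*B).as_rotvec())/8,"F",s["force"],"grip",s["grip_force"],s["grip_width"])
E
python3 go.py 556.5 309.5 150 -65.2
```

```text
t 0.1 pos [144.889 504.379 230.802] yaw 73.96928257018384 q [ 1.068  0.313  1.498 -0.     1.331 -0.223]
shift units now-frame [-17.978  -2.942   3.231] | in target frame [11.676 13.982  3.232]
turn units [-0.006  0.009 17.396] F [ 0.302 -0.507  0.737] grip 0.0 0.9982886656291249
```

```bash
python3 -m crank '[[[-0.75,-0.12,0.1,0,0,0,85],[-0.75,-0.12,0.1,0,0,0,85],[-0.75,-0.12,0.1,0,0,0,85],[-0.75,-0.12,0.1,0,0,0,85],[-0.75,-0.12,0.1,0,0,0,85],[-0.75,-0.12,0.1,0,0,0,85],[-0.75,-0.12,0.1,0,0,0,85],[-0.75,-0.12,0.1,0,0,0,85]]]' 
python3 -m crank '[[[-0.75,-0.12,0.1,0,0,0,85],[-0.75,-0.12,0.1,0,0,0,85],[-0.75,-0.12,0.1,0,0,0,85],[-0.75,-0.12,0.1,0,0,0,85],[-0.75,-0.12,0.1,0,0,0,85],[-0.75,-0.12,0.1,0,0,0,85],[-0.75,-0.12,0.1,0,0,0,85],[-0.75,-0.12,0.1,0,0,0,85]]]' 
python3 -m crank '[[[-0.75,-0.12,0.1,0,0,0,85],[-0.75,-0.12,0.1,0,0,0,85],[-0.75,-0.12,0.1,0,0,0,85],[-0.75,-0.12,0.1,0,0,0,85],[-0.75,-0.12,0.1,0,0,0,85],[-0.75,-0.12,0.1,0,0,0,85],[-0.75,-0.12,0.1,0,0,0,85],[-0.75,-0.12,0.1,0,0,0,85]]]' 
python3 -m crank '[[[0,0,0,0,0,1,85],[0,0,0,0,0,1,85],[0,0,0,0,0,1,85],[0,0,0,0,0,1,85],[0,0,0,0,0,1,85],[0,0,0,0,0,1,85],[0,0,0,0,0,1,85],[0,0,0,0,0,1,85]]]' 
python3 -m crank '[[[0,0,0,0,0,1,50],[0,0,0,0,0,1,50],[0,0,0,0,0,1,50],[0,0,0,0,0,1,50],[0,0,0,0,0,1,50],[0,0,0,0,0,1,50],[0,0,0,0,0,1,50],[0,0,0,0,0,1,50]]]' 
python3 go.py 556.5 309.5 39 -65.2
```

```text
time_s: 0.9
eef_pos: [283.1, 439.6, 210.9]
ee_rot: [-0.0, 0.139, 0.99, -0.0]
force: [-0.4, -0.0, 0.3]
grip_width: 0.996
grip_force: 0.0
time_s: 1.7
eef_pos: [421.0, 375.1, 190.9]
ee_rot: [-0.0, 0.139, 0.99, -0.0]
force: [0.4, 0.6, -0.7]
grip_width: 0.994
grip_force: 0.0
time_s: 2.5
eef_pos: [559.0, 310.3, 171.0]
ee_rot: [-0.0, 0.139, 0.99, -0.0]
force: [-0.7, -0.7, 0.1]
grip_width: 0.997
grip_force: 0.0
time_s: 3.3
eef_pos: [558.3, 310.7, 171.0]
ee_rot: [-0.0, 0.645, 0.764, -0.0]
force: [-0.3, 0.2, -0.2]
grip_width: 0.995
grip_force: 0.0
time_s: 4.1
eef_pos: [558.3, 310.7, 171.1]
ee_rot: [-0.0, 0.952, 0.306, -0.0]
force: [0.1, 0.5, 0.9]
grip_width: 0.587
grip_force: 0.0
t 4.1 pos [558.315 310.687 171.083] yaw -54.36315943172487 q [0.325 0.612 1.204 0.    1.326 1.274]
shift units now-frame [-0.086 -0.003  5.283] | in target frame [-0.086  0.013  5.283]
turn units [-0.     0.001  1.355] F [0.112 0.537 0.93 ] grip 0.0 0.5867784432926215
```

```bash
python3 -m crank '[[[-0.09,0.01,0.5,0,0,0.7,40],[0,0,0.7,0,0,0.65,40],[0,0,0.7,0,0,0,40],[0,0,0.7,0,0,0,40],[0,0,0.7,0,0,0,40],[0,0,0.7,0,0,0,40],[0,0,0.7,0,0,0,40],[0,0,0.55,0,0,0,40]]]'
python3 - <<'E'
from h import *
for n,b in(("scene",(280,215,400,335)),("top",(120,140,240,230))):
    im=capture(n);cv2.imwrite(f"pics/{n}1.png",im)
a=cv2.imread("pics/scene1.png")[190:340,270:420];cv2.imwrite("pics/c1.png",cv2.resize(a,(600,600),interpolation=cv2.INTER_CUBIC))
print(sense()["eef_pos"],sense()["force"])
E
```

```text
time_s: 4.9
eef_pos: [556.3, 309.1, 38.7]
ee_rot: [0.0, 0.976, 0.218, -0.0]
force: [-0.1, 0.4, 0.4]
grip_width: 0.467
grip_force: 0.0
[555.40153231 308.98194559  37.97163087] [ 0.12004142 -0.61529169 -0.6259077 ]
```

View pics/c1.png

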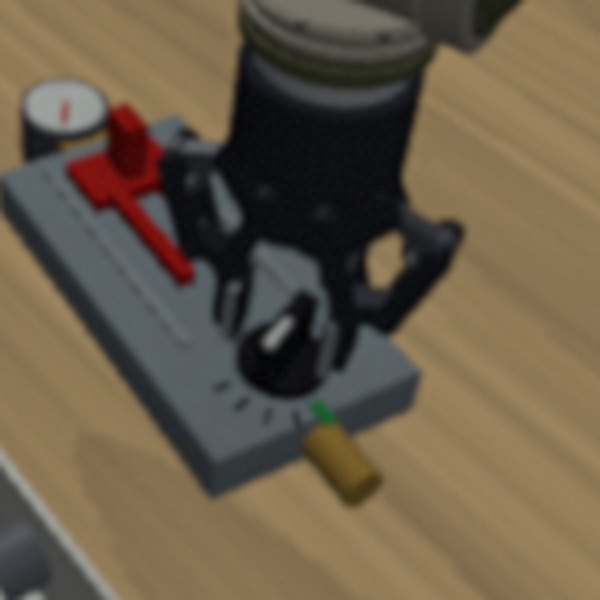

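The fingers straddle the black bar (crop 290,325) and nothing else is nearby. I'll raise slightly, close, then turn 57° anticlockwise.

```bash
python3 -m crank '[[[0,0,-0.08,0,0,0,30],[0,0,0,0,0,0,10],[0,0,0,0,0,0,5],[0,0,0,0,0,0,5],[0,0,0,0,0,0,5],[0,0,0,0,0,0,5],[0,0,0,0,0,0,5],[0,0,0,0,0,0,5]]]' 25
python3 go.py 556.5 309.5 39 -8.5
```

```text
time_s: 5.8
eef_pos: [555.4, 311.0, 43.6]
ee_rot: [-0.001, 0.976, 0.218, 0.0]
force: [-5.4, 4.7, 5.4]
grip_width: 0.129
grip_force: 29.1
t 5.8 pos [555.409 310.997  43.622] yaw -64.80744316266598 q [0.326 0.741 1.334 0.002 1.066 1.456]
shift units now-frame [0.014 0.073 0.185] | in target frame [-0.053  0.052  0.185]
turn units [-0.01  -0.013 -7.038] F [-5.393  4.729  5.376] grip 29.075375497341156 0.12926999526212474
```

```bash
python3 -m crank '[[[0,-0.06,-0.1,0,0,-0.9,5],[0,0,0,0,0,-0.9,5],[0,0,0,0,0,-0.9,5],[0,0,0,0,0,-0.9,5],[0,0,0,0,0,-0.9,5],[0,0,0,0,0,-0.9,5],[0,0,0,0,0,-0.9,5],[0,0,0,0,0,-0.8,5]]]'
python3 -m crank '[[[0,0,0,0,0,0,5],[0,0,0,0,0,0,5],[0,0,0,0,0,0,15],[0,0,0,0,0,0,25],[0,0,0,0,0,0,35],[0,0,0,0,0,0,40],[0,0,0,0,0,0,40],[0,0,0,0,0,0,40]]]'
python3 -m crank '[[[0,0,-0.9,0,0,0,40],[0,0,-0.9,0,0,0,40],[0,0,-0.9,0,0,0,40],[0,0,-0.9,0,0,0,40],[-1,0,0,0,0,0,40],[-1,0,0,0,0,0,40],[-1,0,0,0,0,0,40],[-1,0,0,0,0,0,40]]]'
python3 go.py 534.7 164.1 100 -8.5
python3 - <<'E'
from h import *
im=capture("top");cv2.imwrite(f"pics/top2.png",im)
im=capture("scene");cv2.imwrite(f"pics/scene2.png",im)
t=cv2.resize(cv2.imread("pics/top2.png")[150:225,120:245],(800,480),interpolation=cv2.INTER_CUBIC)
cv2.imwrite("pics/c2.png",t)
E
```

```text
time_s: 6.6
eef_pos: [555.7, 310.7, 43.8]
ee_rot: [0.0, 0.753, 0.658, 0.0]
force: [6.2, 0.9, -14.2]
grip_width: 0.131
grip_force: 26.8
time_s: 7.4
eef_pos: [555.3, 311.0, 44.7]
ee_rot: [0.0, 0.755, 0.656, 0.0]
force: [0.2, -0.1, 0.8]
grip_width: 0.47
grip_force: 0.0
time_s: 8.2
eef_pos: [541.1, 211.0, 134.6]
ee_rot: [0.0, 0.755, 0.656, 0.0]
force: [0.8, -0.7, -0.3]
grip_width: 0.467
grip_force: 0.0
t 8.2 pos [541.077 211.021 134.644] yaw -8.019562263589902 q [ 0.17   0.522  1.453 -0.     1.167  0.31 ]
shift units now-frame [-1.894  0.009  1.386] | in target frame [-1.894  0.025  1.386]
turn units [ 0.001 -0.     0.06 ] F [ 0.829 -0.701 -0.346] grip 0.0 0.4674516709471043
```

View pics/c2.png

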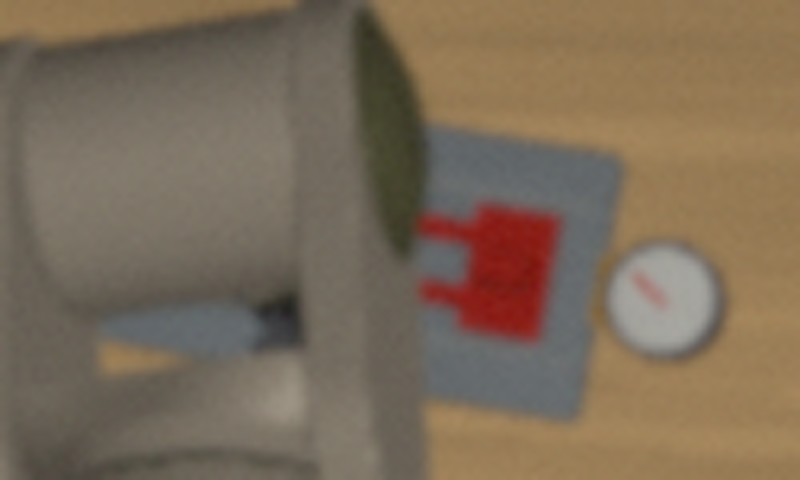

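The arm hides the knob in the top view, so I'll measure the pointer in the scene view.

```bash
cat > kn.py <<'E'
import sys
from h import *
np.set_printoptions(precision=2,suppress=True)
k=np.array([556.6,309.7]);im=cv2.imread(sys.argv[1]);c=w2px("scene",[*k,62]).astype(int);print("knob px",c)
x0,y0=c[0]-30,c[1]-25;a=im[y0:y0+60,x0:x0+60];cv2.imwrite(sys.argv[2],cv2.resize(a,(600,600),interpolation=cv2.INTER_CUBIC))
m=(a.min(2)>115).astype(np.uint8);n,l,s,ce=cv2.connectedComponentsWithStats(m)
for i in range(1,n):
    if s[i,4]<4: continue
    p=np.argwhere(l==i);w=np.array([px2w("scene",x0+u,y0+v,62)[:2] for v,u in p])
    d=w.mean(0)-k;e=np.linalg.svd(w-w.mean(0))[2][0];e*=np.sign(e@d)
    f=lambda q:np.radians(81.5)-np.arctan2(q[1],q[0])
    print(s[i,4],ce[i]+[x0,y0],w.mean(0),"r",np.linalg.norm(d),"angle from centre",f(d),"axis",f(e))
E
python3 kn.py pics/scene0.png pics/k0.png; python3 kn.py pics/scene2.png pics/k2.png
```

```text
knob px [340 269]
8 [338.5 273. ] [565.76 313.22] r 9.810468823954292 angle from centre 1.0557035051907566 axis 1.1543721018281907
knob px [340 269]
10 [346.  273.5] [555.21 322.09] r 12.468674757069403 angle from centre -0.25975567567362834 axis -0.01817551752718738
```

View pics/k2.png

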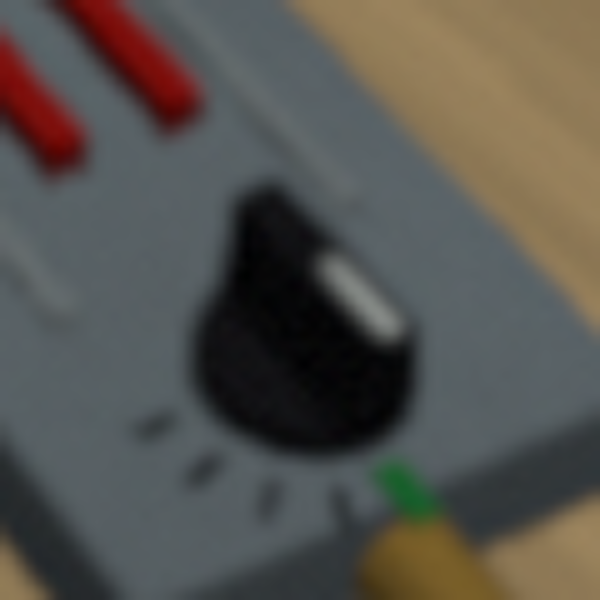

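```bash
python3 - <<'E'
from h import *
f=lambda u,v,z:px2w("scene",310+(u+.5)/10-.5,244+(v+.5)/10-.5,z)[:2]
def ang(a,b,z):
    d=f(*b,z)-f(*a,z);return round(np.degrees(np.arctan2(d[1],d[0])),1),round(np.linalg.norm(d),1),f(*a,z).round(1),f(*b,z).round(1)
print("pointer",ang((325,258),(395,335),62))
print("bar right edge",ang((278,185),(408,322),62))
print("prong edge",ang((110,0),(202,98),42.5), "prong gap edge",ang((0,38),(88,132),42.5))
print("prong left edge",ang((55,5),(155,122),42.5))
print("slot right",ang((190,25),(350,190),30),"reg edge",ang((290,0),(590,310),30))
print("green",f(405,490,30),ang((378,470),(425,515),30))
E
```

```text
pointer (np.float64(82.2), np.float64(21.3), array([553.9, 310.4]), array([556.8, 331.5]))
bar right edge (np.float64(83.3), np.float64(39.2), array([548. , 291.7]), array([552.6, 330.7]))
prong edge (np.float64(82.9), np.float64(32.9), array([524.4, 220.1]), array([528.5, 252.7])) prong gap edge (np.float64(84.3), np.float64(31.2), array([551.1, 215.6]), array([554.2, 246.7]))
prong left edge (np.float64(80.8), np.float64(38.2), array([535. , 214.6]), array([541.1, 252.3]))
slot right (np.float64(83.3), np.float64(54.9), array([505.6, 226.4]), array([512.1, 281. ])) reg edge (np.float64(82.0), np.float64(99.4), array([482.5, 233.1]), array([496.3, 331.5]))
green [558.42637317 342.15109125] (np.float64(88.1), np.float64(12.6), array([559.2, 335.9]), array([559.6, 348.5]))
```

The pointer stands at 82.2° and the regulator axis at about 81.5–82°, so the knob is on the mark within about 0.02 rad. Next is the lock tab.

```bash
python3 -m crank '[[[-0.95,0.02,0,0,0,0.05,40],[-0.94,0,0,0,0,0,40],[0,0,0.7,0,0,0,40],[0,0,0.7,0,0,0,40],[0,0,0.7,0,0,0,40],[0,0,0.7,0,0,0,40],[0,0,0.6,0,0,0,40],[0,0,0,0,0,0,40]]]'
python3 -m crank '[[[0,0,0,0,0,0,25],[0,0,0,0,0,0,10],[0,0,0,0,0,0,8],[0,0,0,0,0,0,8],[0,0,0,0,0,0,8],[0,0,0,0,0,0,8],[0,0,0,0,0,0,8],[0,0,0,0,0,0,8]]]' 30
python3 go.py 546.5 243.2 49 -8.4
```

```text
time_s: 9.1
eef_pos: [534.1, 165.6, 47.8]
ee_rot: [-0.001, 0.757, 0.653, -0.001]
force: [-1.0, -0.4, 0.5]
grip_width: 0.466
grip_force: 0.0
time_s: 9.9
eef_pos: [534.2, 165.7, 50.5]
ee_rot: [-0.001, 0.757, 0.653, -0.0]
force: [-6.9, 1.0, 5.6]
grip_width: 0.156
grip_force: 31.1
t 9.9 pos [534.184 165.658  50.539] yaw -8.425392227056088 q [0.091 0.59  1.592 0.001 0.961 0.238]
shift units now-frame [3.14  0.033 0.062] | in target frame [3.14  0.034 0.062]
turn units [-0.013 -0.002 -0.003] F [-6.904  1.047  5.575] grip 31.052952110767365 0.15557951173375242
```

```bash
python3 -m crank '[[[0.2,-0.04,-0.06,0,0,0,8],[0.45,0,0,0,0,0,8],[0.5,0,0,0,0,0,8],[0.5,0,0,0,0,0,8],[0.5,0,0,0,0,0,8],[0.5,0,0,0,0,0,8],[0.4,0,0,0,0,0,8],[0.1,0,0,0,0,0,8]]]'
python3 -m crank '[[[0.1,0,0,0,0,0,8],[0.03,0,0,0,0,0,8],[0.03,0,0,0,0,0,8],[0,0,0,0,0,0,8],[0,0,0,0,0,0,8],[0,0,0,0,0,0,8],[0,0,0,0,0,0,8],[0,0,0,0,0,0,8]]]'
python3 go.py 546.5 243.2 49 -8.4
```

```text
time_s: 10.7
eef_pos: [545.8, 244.4, 50.7]
ee_rot: [0.0, 0.757, 0.654, 0.0]
force: [5.2, -1.8, -13.1]
grip_width: 0.156
grip_force: 30.8
time_s: 11.5
eef_pos: [545.9, 245.0, 50.7]
ee_rot: [0.001, 0.757, 0.653, -0.002]
force: [0.1, -15.9, -9.8]
grip_width: 0.157
grip_force: 31.4
t 11.5 pos [545.917 244.984  50.699] yaw -8.43284780138202 q [ 0.228  0.662  1.46  -0.005  1.023  0.377]
shift units now-frame [-0.067  0.034  0.068] | in target frame [-0.067  0.033  0.068]
turn units [-0.012  0.035 -0.004] F [  0.133 -15.938  -9.836] grip 31.390473246574402 0.15710556335712011
```

It travelled 80.2 mm and pressed the stop with 16 N, so the lock is home. Next I release, rise and go towards the manifold.

```bash
python3 -m crank '[[[-0.06,0,0.03,0,0,0,8],[0,0,0,0,0,0,25],[0,0,0,0,0,0,40],[0,0,0,0,0,0,40],[0,0,0,0,0,0,40],[0,0,-0.5,0,0,0,40],[0,0,-1,0,0,0,40],[0,0,-1,0,0,0,40]]]'
python3 -m crank '[[[0,0,-1,0,0,0,45],[0,0,-1,0,0,0,45],[-1,0,-0.8,0,0,0,50],[-1,0,0,0,0,0,50],[-1,0,0,0,0,0,50],[-1,0,0,0,0,0,50],[-1,0,0,0,0,0,50],[-1,0,0,0,0,0,50]]]'
python3 - <<'E'
from h import *
im=capture("scene");cv2.imwrite(f"pics/scene3.png",im)
E
python3 kn.py pics/scene3.png pics/k3.png
python3 go.py 574 -238.7 180 -21.8
```

```text
time_s: 12.3
eef_pos: [546.0, 245.7, 114.4]
ee_rot: [-0.0, 0.757, 0.653, 0.0]
force: [0.1, 0.0, -0.2]
grip_width: 0.466
grip_force: 0.0
time_s: 13.1
eef_pos: [523.8, 96.4, 184.0]
ee_rot: [0.0, 0.757, 0.653, 0.001]
force: [1.0, -0.2, 0.0]
grip_width: 0.586
grip_force: 0.0
knob px [340 269]
10 [346.  273.5] [555.21 322.09] r 12.468674757069403 angle from centre -0.25975567567362834 axis -0.01817551752718738
t 13.15 pos [523.7    93.548 183.906] yaw -8.531191451543197 q [-0.043  0.369  1.548 -0.001  1.224  0.106]
shift units now-frame [-12.844   3.961   0.175] | in target frame [-11.592   6.804   0.156]
turn units [0.009 0.007 1.659] F [ 1.513 -2.341 -0.197] grip 0.0 0.5860951435745717
```

View pics/k3.png

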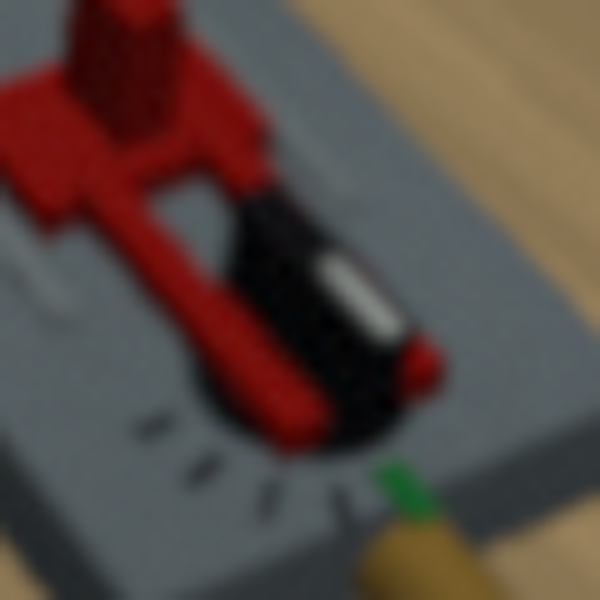

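The prongs now flank the bar with the lock against its stop, and the pointer is unchanged. On to the manifold.

```bash
python3 -m crank '[[[-0.8,0.25,0,0,0,0,55],[-0.8,0.25,0,0,0,0,55],[-0.8,0.25,0,0,0,0,55],[-0.8,0.25,0,0,0,0,55],[-0.8,0.25,0,0,0,0,55],[-0.8,0.25,0,0,0,0,55],[-0.8,0.25,0,0,0,0,55],[-0.8,0.25,0,0,0,0,55]]]'
python3 -m crank '[[[-0.8,0.25,0,0,0,0,55],[-0.8,0.25,0,0,0,0,55],[-0.8,0.25,0,0,0,0,55],[-0.8,0.25,0,0,0,0,55],[-0.8,0.25,0,0,0,0,55],[-0.8,0.25,0,0,0,0,55],[-0.7,0.22,0,0,0,0,55],[-0.2,0,0,0,0,0,55]]]'
python3 -m crank '[[[0,0,0,0,0,0.8,55],[0,0,0,0,0,0.85,55],[0,0,0,0,0,0,55],[0,0,0,0,0,0,55],[0,0,0,0,0,0,55],[0,0,0,0,0,0,55],[0,0,0,0,0,0,55],[0,0,0,0,0,0,55]]]'
python3 go.py 574 -238.7 85 -21.8
```

```text
time_s: 13.95
eef_pos: [550.2, -69.1, 183.9]
ee_rot: [0.0, 0.757, 0.653, 0.0]
force: [0.3, -0.4, 0.2]
grip_width: 0.646
grip_force: 0.0
time_s: 14.75
eef_pos: [571.8, -217.3, 183.1]
ee_rot: [0.0, 0.758, 0.653, 0.0]
force: [-0.5, 0.1, -0.8]
grip_width: 0.646
grip_force: 0.0
time_s: 15.55
eef_pos: [571.6, -215.6, 182.8]
ee_rot: [0.0, 0.827, 0.562, 0.0]
force: [-0.2, -0.6, -0.2]
grip_width: 0.645
grip_force: 0.0
t 15.55 pos [ 571.648 -215.604  182.805] yaw -21.60218600268296 q [-0.552  0.54   1.29  -0.     1.311 -0.175]
shift units now-frame [-0.824  0.427  3.912] | in target frame [-0.823  0.43   3.912]
turn units [0.    0.    0.025] F [-0.235 -0.57  -0.187] grip 0.0 0.6448324160274781
```

```bash
python3 -m crank '[[[-0.42,0.22,0,0,0,0.02,55],[-0.4,0.21,0,0,0,0,55],[0,0,0.5,0,0,0,55],[0,0,0.7,0,0,0,55],[0,0,0.7,0,0,0,55],[0,0,0.7,0,0,0,55],[0,0,0.7,0,0,0,55],[0,0,0.55,0,0,0,55]]]'
python3 go.py 574 -238.7 86 -21.8
python3 - <<'E'
from h import *
im=capture("scene");cv2.imwrite("pics/scene4.png",im)
c=w2px("scene",[574,-239,100]).astype(int);print(c)
cv2.imwrite("pics/c4.png",cv2.resize(im[c[1]-50:c[1]+50,c[0]-50:c[0]+50],(600,600),interpolation=cv2.INTER_CUBIC))
E
```

```text
time_s: 16.35
eef_pos: [573.5, -238.5, 84.5]
ee_rot: [-0.001, 0.828, 0.561, -0.0]
force: [0.6, -0.1, -0.2]
grip_width: 0.643
grip_force: 0.0
t 16.35 pos [ 573.474 -238.492   84.461] yaw -21.805052727279193 q [-0.583  0.661  1.359  0.     1.123 -0.202]
shift units now-frame [ 0.     0.023 -0.062] | in target frame [ 0.     0.023 -0.062]
turn units [-0.013 -0.003 -0.001] F [ 0.564 -0.068 -0.212] grip 0.0 0.6429898358131589
[200 143]
```

View pics/c4.png

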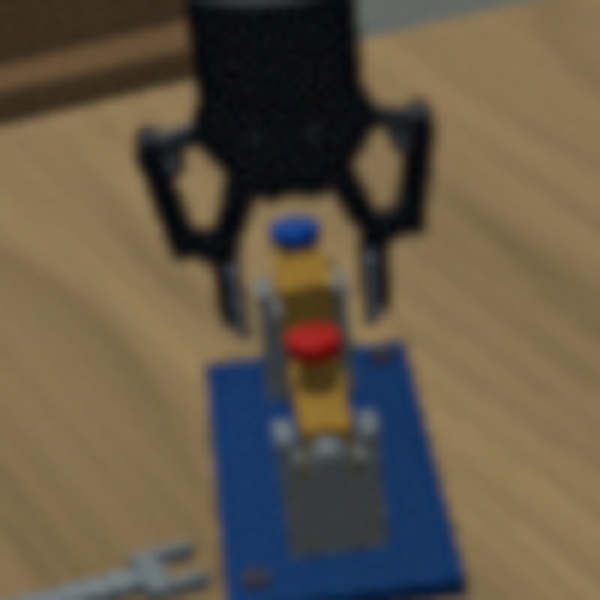

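The fingers straddle the brass block evenly (crop 305,275), clear of the ports and cheeks. I'll close now.

```bash
python3 -m crank '[[[0,0.02,0,0,0,0,45],[0,0,0,0,0,0,35],[0,0,0,0,0,0,28],[0,0,0,0,0,0,20],[0,0,0,0,0,0,20],[0,0,0,0,0,0,20],[0,0,0,0,0,0,20],[0,0,0,0,0,0,20]]]' 60
python3 go.py 574 -238.7 86 -21.8
```

```text
time_s: 17.2
eef_pos: [574.5, -238.9, 87.5]
ee_rot: [0.0, 0.828, 0.561, -0.0]
force: [-4.2, 0.9, 5.6]
grip_width: 0.294
grip_force: 59.3
t 17.2 pos [ 574.48  -238.904   87.473] yaw -21.779394637020374 q [-0.582  0.659  1.355 -0.     1.127 -0.202]
shift units now-frame [ 0.    -0.021  0.059] | in target frame [ 0.    -0.021  0.059]
turn units [0.003 0.002 0.003] F [-4.19   0.948  5.573] grip 59.31301295757294 0.29390765602756946
```

```bash
python3 -m crank '[[[0,-0.03,-0.03,0,0,0,20],[0,0,-0.1,0,0,0,20],[0,0,-0.15,0,0,0,20],[0,0,-0.2,0,0,0,20],[0,0,-0.2,0,0,0,20],[0,0,-0.2,0,0,0,20],[0,0,-0.2,0,0,0,20],[0,0,-0.2,0,0,0,20]]]' 80
python3 go.py 574 -238.7 190 -21.8
```

```text
time_s: 18.0
eef_pos: [573.8, -238.6, 119.0]
ee_rot: [0.0, 0.828, 0.561, 0.0]
force: [0.2, -0.7, -5.4]
grip_width: 0.293
grip_force: 78.7
t 18.0 pos [ 573.836 -238.576  119.023] yaw -21.791048333059546 q [-0.582  0.622  1.329 -0.     1.191 -0.202]
shift units now-frame [-0.002  0.008 -2.839] | in target frame [-0.002  0.008 -2.839]
turn units [0.001 0.    0.001] F [ 0.208 -0.738 -5.44 ] grip 78.6755383014679 0.29334886443350816
```

```bash
python3 -m crank '[[[0,0,-0.25,0,0,0,20],[0,0,-0.25,0,0,0,20],[0,0,-0.25,0,0,0,20],[0,0,-0.25,0,0,0,20],[0,0,-0.25,0,0,0,20],[0,0,-0.25,0,0,0,20],[0,0,-0.25,0,0,0,20],[0,0,-0.25,0,0,0,20]]]'
python3 -m crank '[[[0,0,-0.25,0,0,0,20],[0,0,-0.25,0,0,0,20],[0,0,-0.2,0,0,0,20],[0,0,-0.1,0,0,0,20],[0,0,0,0,0,0,20],[0,0,0,0,0,0,20],[0,0,0,0,0,0,20],[0,0,0,0,0,0,20]]]'
python3 -m crank '[[[0,0,0,0,0,0,20],[0,0,0,0,0,0,20],[0,0,0,0,0,0,20],[0,0,0,0,0,0,20],[0,0,0,0,0,0,20],[0,0,0,0,0,0,20],[0,0,0,0,0,0,20],[0,0,0,0,0,0,20]]]'
python3 go.py 574 -238.7 190 -21.8
python3 - <<'E'
from h import *
im=capture("scene");cv2.imwrite("pics/scene5.png",im)
c=w2px("scene",[574,-239,150]).astype(int);print(c,sense()["wrist_torque"],sense()["dq"])
a=cv2.resize(im[c[1]-50:c[1]+80,c[0]-65:c[0]+65],(400,400),interpolation=cv2.INTER_CUBIC)
b=cv2.resize(im[230:330,270:370],(400,400),interpolation=cv2.INTER_CUBIC)
cv2.imwrite("pics/c5.png",np.hstack([a,b]))
E
```

```text
time_s: 18.8
eef_pos: [573.8, -238.6, 169.1]
ee_rot: [0.0, 0.828, 0.561, -0.0]
force: [-0.5, 0.5, -5.9]
grip_width: 0.291
grip_force: 78.7
time_s: 19.6
eef_pos: [573.7, -238.5, 188.3]
ee_rot: [-0.0, 0.828, 0.561, -0.0]
force: [0.5, -0.3, -6.4]
grip_width: 0.297
grip_force: 78.7
time_s: 20.4
eef_pos: [573.8, -238.5, 188.6]
ee_rot: [0.0, 0.828, 0.561, 0.0]
force: [-0.0, 0.1, -6.3]
grip_width: 0.292
grip_force: 78.7
t 20.4 pos [ 573.817 -238.544  188.569] yaw -21.792666332667913 q [-0.582  0.559  1.245  0.     1.338 -0.202]
shift units now-frame [-0.003  0.009 -0.057] | in target frame [-0.003  0.009 -0.057]
turn units [ 0.    -0.     0.001] F [-0.032  0.07  -6.347] grip 78.69016885757446 0.29187643619287434
[198 127] [-0.04007951  0.00710545 -0.03277585] [-0.00042537  0.00010353  0.00023546 -0.00109421 -0.00181657  0.00273356]
```

View pics/c5.png

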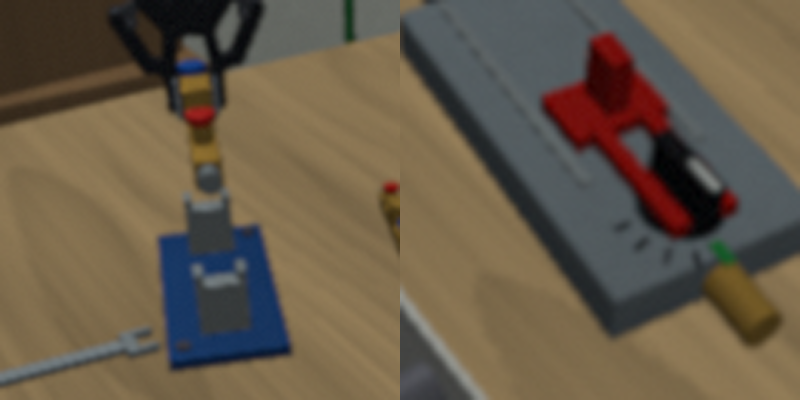

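The manifold hangs at (200,110), clear of both saddles, and the lock and pointer are unchanged. I'll check that it is level from the two port tops, then hand in.

```bash
python3 - <<'E'
from h import *
for f,z in(("scene4",114),("scene5",215)):
    H,S,V=cv2.split(cv2.cvtColor(cv2.imread(f"pics/{f}.png"),cv2.COLOR_BGR2HSV))
    for n,m,y in(("red",((H<8)|(H>172))&(S>140),60),("blue",(H>105)&(H<130)&(S>140)&(V>140),-60)):
        k=np.zeros_like(H);k[80:165,170:230]=m[80:165,170:230];q=np.argwhere(k)
        a=np.radians(68.2);e=w2px("scene",[574+y*np.cos(a),-238.7+y*np.sin(a),z])
        print(f,n,len(q),q.mean(0)[::-1].round(1),"expected",e.round(1))
E
```

```text
scene4 red 51 [201.7 149.4] expected [201.6 149. ]
scene4 blue 0 [nan nan] expected [198.6 130.6]
scene5 red 50 [197.5 114.2] expected [197.7 113.8]
scene5 blue 0 [nan nan] expected [195.  98.]<stdin>:7: RuntimeWarning: Mean of empty slice.
  ret = um.true_divide(
```

The red port sits where a level lift of 101 mm puts it, with the same 0.4 px offset as before the lift. The wrist moment is only 0.04 N m, so it is level.

```bash
python3 -c "
from rig import *
print(finish_job())"
```

```text
the job is handed in; nothing more can be done
None
```

The job is handed in: the knob is on the zero mark, the lock fork is fully home, and the manifold is held level and still about 10 cm above its rest position over the stand, at 20.4 s on the robot's clock.

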